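# Seat a solenoid in the coil test jig and hold its plunger at working stroke

## Robot

A 7-joint arm with a two-finger parallel gripper is mounted at the origin on a cart in front of the work surface, level with it; the furniture and walls round the work are solid. World frame = base frame: x ahead of the robot, y to its left, z up, the work surface at z = 0. Lengths are in m, angles in rad, forces in N, time in s.
With the tool pointing down it reaches from about 0.4 to 0.9 m from the base axis. Payload 5.5 kg.
Tool frame: the origin (TCP) lies midway between the tips of the shut fingers; the grasp point (between the pads) lies 19 mm behind it (manip.grip_depth is the distance from the TCP to the grasp point, in m); z points along the fingers, y is the line along which they close (so a half turn about z gives the same grasp; the last joint's range is limited). The gripper opens to 92 mm and grips with 3 to 60 N. Pads are 19 mm wide; open, the fingers measure 130 mm over their backs; the gripper's body (75 mm by 190 mm) begins 47 mm behind the grasp point.
Start: joints at [1.395, 0.501, -0.427, 1.55, 0.221, 1.138, -0.21], TCP at [0.276, -0.588, 0.227] pointing down, gripper open.
Joint ranges: [-2.88, 2.88], [-0.31, 2.03], [-1.54, 1.56], [0.2, 2.42], [-1.41, 4.55], [0.19, 2.02], [-2.57, 2.57]. Speed limits (rad/s): [2.57, 2.57, 3.14, 3.14, 3.14, 3.14, 3.14].

## Interface

Orientations are given as a unit quaternion [x, y, z, w].
In Python, from bench import manip, effector, viewer gives the robot as it stands. Calls block until the motion is done:
- manip.move_pose(position, orientation): joint-space move of the TCP to a pose.
- manip.servo_line(position, ori=None, vel=0.15): straight line of the TCP; ori=None keeps the orientation; vel is the mean speed in m/s.
- manip.movej(angles): joint-space move.
- effector.open_jaws() and effector.close(f_grip=None): open the fingers fully, or close them until they stop; f_grip is the grip in N (None keeps the last).
- manip.sleep(seconds).
- manip.solve_ik(position, orientation): joint angles nearest the present ones, or None.
- viewer.get_image(name): name is "scene" or "top"; returns the picture (420x560x3 uint8, red, green, blue); there is no depth.
- viewer.get_calibration(name): a dict with "vfov" (degrees; the focal length in pixels is half the picture's height over the tangent of half this angle, whatever the lens; pixels are square), "cx", "cy" (the principal point, pixels), "dist_coeffs" ([k1, k2, p1, p2, k3] as OpenCV has them; the pictures are not rectified), "eye" and "attitude" of the camera in the world. Camera axes: x right, y down, z forward; pixel columns grow to the right and rows downward; lengths in m; the calibration is good to about 2 mm. A picture is of the moment at which its call begins. get_calibration takes no time and is no camera call.
A pose or a line that the arm cannot do raises manip.PlanningError and nothing moves.
- manip.hand_in(): hands the job in; it is judged then, once.
Readings, each from a call of its own:
- manip.current_clock(): time.
- manip.current_q(): joint angles.
- manip.current_joint_velocities(): joint speeds.
- manip.current_tau(): joint torques, N m.
- manip.current_tool_pos(): TCP position.
- manip.current_tcp_rot(): TCP orientation.
- manip.current_force(): force on the tool from outside, world axes, zero at the start.
- manip.current_wrist_torque(): the same for the moment, N m.
- manip.current_finger_gap(): finger opening in m.
- manip.current_gripper_force(): force on a finger pad.
Only numpy, scipy, OpenCV 4.12 (cv2) and the standard library are available. Lean on these libraries where they do the work, as an engineer would, in place of code of your own. Each camera call takes 0.05 s, during which the arm holds its last target. There are 200 camera calls.

## Task

The open-frame solenoid has to be measured with its plunger at working stroke. Lower the solenoid gently upright into the pocket of the coil test jig, terminal block in the notch, until it sits fully home and let go of it; then take the plunger by its head, draw it straight up until the red ring on its shaft has just come out of the frame (16 mm of stroke), and finish holding it there, still gripped, with the solenoid still seated. Never pull the plunger right out, and leave the board, tin and pliers lying nearby alone.

Things in the scene. Friction and masses are not known exactly. Their poses are not given: they have to be found in the camera images.
- jig: Coil test jig, fixed in place on the thin orange folder: aluminium base 118 (x) x 96 (y) x 12 mm, reaching from -77 to +41 mm in x, with a slippery white plastic nest 12 mm high on it (top 24 mm above the origin). Origin: at the underside, below the pocket's centre; x points from the notched wall to the plain back wall, z up. Red (+y) and black (-y) posts, 28 mm high, stand at x = -60, y = +-28 mm
- nest (a point): Centre of the pocket's floor, 12 mm above the jig's origin, axes as the jig's. The pocket is 37 (x) x 43 (y) mm inside and 12 mm deep, of which the top 4 mm are 45-degree lead-in bevels; its walls are 13.5 mm thick. The wall on the -x side has a notch 23 mm wide, down to the floor, for the solenoid's terminal block
- solenoid: Loose open-frame solenoid, upright: plated steel frame 34 (x) x 40 (y) x 52 (z) mm, 0.17 to 0.34 kg. Hold it by the flat side plates facing +y and -y, 40 mm apart; its coil with yellow tape shows on the open x sides. Origin: centre of the underside, z up along the bore. Its x must point as the jig's x does when seated. The 15.5 mm bore opens in the middle of the top and is 49 mm deep
- terminals (a point): Outer end of the solenoid's black terminal block: on its -x side, 25.5 mm from its axis and 8.5 mm above its underside. The block is 18 mm wide and 10 mm high; two thin brass tags reach on to 36 mm. It belongs in the jig's notch
- plunger: Loose steel plunger in the bore, 0.75 mm clear all round, 0.06 to 0.09 kg, no spring: it falls back if let go. Origin: on its axis at the underside of its dark collar (22 mm wide, 3 mm thick), which lies on the solenoid's top face when home; z up. Round head to grip: 14 mm wide, 3 to 25 mm above the origin. Shaft: 14 mm wide, 44 mm long; its red ring lies 11 to 15 mm below the origin
- board_relay: Bystander: brown relay circuit board, 60 x 90 x 29 mm, lying on the orange folder; origin at the centre of its underside
- screw_tin: Bystander, standing on the orange folder: round white jar with a red screw lid, 60 mm in diameter, 32 mm high; origin at the centre of its underside
- long_nose: Bystander: red-handled long-nose pliers, 49 x 146 x 11 mm, lying flat between microscope and jig; origin at the centre of the underside
Things that resemble listed ones, but are neither listed nor needed, are in the scene too. What is shaped like the solenoid but purple is not meant.

How it is judged:
By the outcome, as a careful person would: the job done as asked, in the order asked, and still so for the second after the job is handed in, while the arm keeps its last pose, push and grip.
It also fails if it takes over 58 s, if anything falls off the work surface, if the arm or the gripper's body presses on something with over 40 N, if the wrist force passes 120 N, or if a joint passes its speed limit or range.

## Working session

There is one attempt and no reset: what is moved stays moved. The work goes in short steps, each a Python script; the robot and the scene stay as the last script left them, time stands still between calls to the robot, and variables do not carry over. Pictures are saved under pics/ and viewed, at most 10 in all, crops included, and the job is handed in when it is done.

```bash
mkdir -p pics; ls; python3 - <<'E'
from bench import manip, effector, viewer
import cv2
for n in("scene","top"):
    im=viewer.get_image(n); cv2.imwrite(f"pics/{n}0.png",im[:,:,::-1]); print(n,viewer.get_calibration(n))
print(manip.current_clock(),manip.current_tcp_rot(),manip.current_tool_pos(),manip.current_finger_gap(),manip.grip_depth)
E
```

```text
pics
scene {'vfov': 46.94872103963397, 'cx': 277.7794065190037, 'cy': 207.06840592176096, 'dist_coeffs': array([-0.00571379,  0.        ,  0.        ,  0.        ,  0.        ]), 'eye': array([0.19406386, 0.28742002, 0.51593707]), 'attitude': array([-0.19357887,  0.8527355 , -0.46957663,  0.12193103])}
top {'vfov': 53.195189554125555, 'cx': 281.2538936409124, 'cy': 207.96573373541153, 'dist_coeffs': array([-0.13306725,  0.        ,  0.        ,  0.        ,  0.        ]), 'eye': array([ 0.459585  , -0.35762314,  0.93362205]), 'attitude': array([ 0.70981742, -0.70389058,  0.0217312 , -0.01500114])}
0.1 [ 9.76019874e-01  2.17679764e-01 -1.69502410e-04 -8.34612357e-04] [ 0.27584687 -0.58788951  0.22581468] 0.09179011784036481 0.0188
```

View pics/scene0.png

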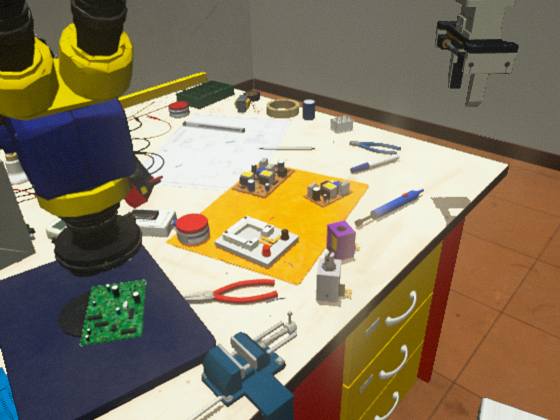

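View pics/top0.png

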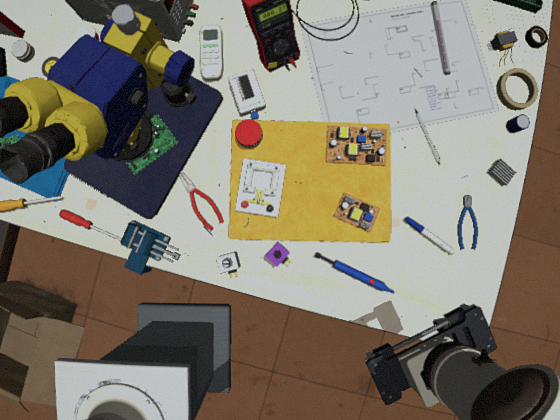

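The top view shows the jig at about (262,187), the grey solenoid at (229,262) and the purple decoy at (278,255). The jig's posts are at (244,205) and (268,208). I'll zoom in on these.

```bash
cat > h.py <<'E'
import numpy as np, cv2
from scipy.spatial.transform import Rotation as R
from bench import manip, effector, viewer
def cam(n):
    c=viewer.get_calibration(n); f=210/np.tan(np.radians(c["vfov"]/2))
    return np.array([[f,0,c["cx"]],[0,f,c["cy"]],[0,0,1]]),c["dist_coeffs"],R.from_quat(c["attitude"]).as_matrix(),c["eye"]
def ray(n,px):
    K,d,A,e=cam(n); p=cv2.undistortPoints(np.array([[px]],float),K,d)[0,0]
    return e,A@np.array([p[0],p[1],1])
def onplane(n,px,z):
    e,v=ray(n,px); return e+v*(z-e[2])/v[2]
def proj(n,P):
    K,d,A,e=cam(n); return cv2.projectPoints(np.atleast_2d(P).astype(float),R.from_matrix(A.T).as_rotvec(),-A.T@e,K,d)[0][:,0]
def crop(im,x0,y0,w,h,s,f):
    cv2.imwrite(f,cv2.resize(im[y0:y0+h,x0:x0+w,::-1],None,fx=s,fy=s,interpolation=cv2.INTER_CUBIC))
E
python3 - <<'E'
from h import *
a=cv2.imread("pics/top0.png")[:,:,::-1]; b=cv2.imread("pics/scene0.png")[:,:,::-1]
A=cv2.resize(a[150:290,200:300],None,fx=5.7,fy=5.7,interpolation=cv2.INTER_CUBIC)[:,:,::-1]
cv2.imwrite("pics/ct.png",A[:600*1])
B=b[205:310,205:365]; cv2.imwrite("pics/cs.png",cv2.resize(B,None,fx=5,fy=5,interpolation=cv2.INTER_CUBIC)[:,:,::-1])
cv2.imwrite("pics/ct.png",cv2.resize(a[150:280,205:305],None,fx=4.6,fy=4.6,interpolation=cv2.INTER_CUBIC)[:,:,::-1])
E
```

```text
(no output)
```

View pics/ct.png

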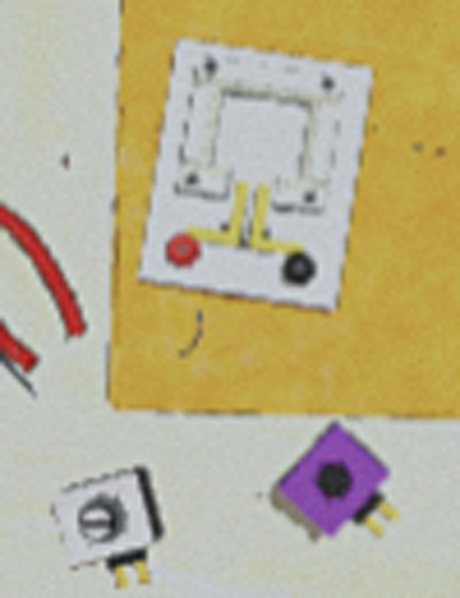

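View pics/cs.png

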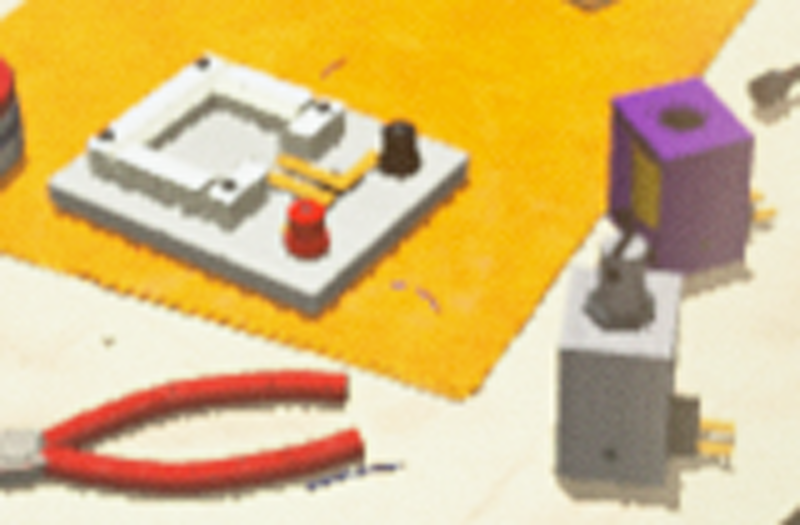

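The top crop shows the jig upright with its notch and posts toward the robot. The solenoid is about 18° from world axes with its terminals at crop (130,575), and the head is at (98,520). In the scene crop, the solenoid's top-face corners are at about (570,272), (685,275), (670,355) and (560,348), with the head at (627,240).

```bash
python3 - <<'E'
from h import *
a=cv2.imread("pics/top0.png")
T=lambda u,v:((u+.5)/4.6-.5+205,(v+.5)/4.6-.5+150)
S=lambda u,v:((u+.5)/5-.5+205,(v+.5)/5-.5+205)
# jig base: not-orange region in folder
hsv=cv2.cvtColor(a,cv2.COLOR_BGR2HSV)
m=np.zeros(a.shape[:2],np.uint8); m[156:222,232:292]=(hsv[156:222,232:292,1]<90)*255
m=cv2.morphologyEx(m,cv2.MORPH_CLOSE,np.ones((7,7)))
c=max(cv2.findContours(m,0,1)[0],key=cv2.contourArea); r=cv2.minAreaRect(c); bx=cv2.boxPoints(r)
P=np.array([onplane("top",p,.013)for p in bx])[:,:2]; print("jig box",bx.tolist(),P.tolist())
print("sides",[np.linalg.norm(P[i]-P[i-1])for i in range(4)])
red=onplane("top",T(183,250),.029)[:2]; blk=onplane("top",T(299,268),.029)[:2]
v=red-blk; print("posts",red,blk,np.linalg.norm(v)); yaw=np.arctan2(v[1],v[0])-np.pi/2
pc=(red+blk)/2+.060*np.array([np.cos(yaw),np.sin(yaw)]); print("yaw post",np.degrees(yaw),"origin via posts",pc)
ctr=P.mean(0)
E_=sorted([P[i]-P[i-1] for i in range(4)],key=lambda e:-e[0])[0]; yb=np.arctan2(E_[1],E_[0])
print("yaw box",np.degrees(yb),"origin via box",ctr+.018*np.array([np.cos(yb),np.sin(yb)]))
# solenoid
Q=np.array([onplane("top",T(*p),.052)[:2] for p in((55,492),(137,467),(155,545),(76,568))]);print("sol top",Q.tolist(),Q.mean(0),[np.linalg.norm(Q[i]-Q[i-1])for i in range(4)])
Q2=np.array([onplane("scene",S(*p),.052)[:2] for p in((570,272),(685,275),(670,355),(560,348))]);print("sol scene",Q2.tolist(),Q2.mean(0),[np.linalg.norm(Q2[i]-Q2[i-1])for i in range(4)])
h=onplane("top",T(98,520),.077)[:2];h2=onplane("scene",S(627,240),.077)[:2];t=onplane("top",T(135,583),.0085)[:2];t2=onplane("scene",S(733,440),.0085)[:2]
print("head",h,h2,"tags",t,t2,np.degrees(np.arctan2(*(Q.mean(0)-t)[::-1])),np.degrees(np.arctan2(*(Q2.mean(0)-t2)[::-1])))
print("purple top",[onplane("top",T(*p),.052)[:2].tolist() for p in((335,422),(388,470),(335,535),(280,487))])
E
```

```text
jig box [[233.05677795410156, 216.6405487060547], [242.4378662109375, 157.22703552246094], [285.881103515625, 164.0865020751953], [276.5, 223.50001525878906]] [[0.487494157113692, -0.2604436803339724], [0.6193856994167692, -0.2792233515938289], [0.6048461577861723, -0.37564606699986325], [0.47327648517077225, -0.35604064816056036]]
sides [np.float64(0.09664844775325766), np.float64(0.13322182622871034), np.float64(0.09751275976558636), np.float64(0.13302237105084264)]
posts [ 0.5146514  -0.28629833] [ 0.50665341 -0.34089394] 0.05517833638170101
yaw post -8.334266944117559 origin via posts [ 0.57001876 -0.32229302]
yaw box -8.103715030620632 origin via box [ 0.56407089 -0.32037581]
sol top [[0.402112761308863, -0.23083204525677592], [0.41393794154611596, -0.26824961584403195], [0.3785056821381829, -0.2768318923841331], [0.3675865310645382, -0.24081608028605064]] [ 0.39053573 -0.25418241] [np.float64(0.03594080592237619), np.float64(0.03924168034495728), np.float64(0.0364568303252193), np.float64(0.037634646022693743)]
sol scene [[0.4109223988577517, -0.26343739491764917], [0.3782970028126278, -0.27666683363531597], [0.369293290050206, -0.23920405614697526], [0.39984914384878006, -0.2287087637836137]] [ 0.38959046 -0.25200426] [np.float64(0.03645126605397422), np.float64(0.03520560347282361), np.float64(0.038529554119521345), np.float64(0.03230806962899932)]
head [ 0.39157543 -0.2537024 ] [ 0.38969814 -0.25490366] tags [ 0.3562297  -0.26343092] [ 0.35418953 -0.25881968] 15.087593976187383 10.897306921896972
purple top [[0.4352704343930747, -0.35838859892625924], [0.4135934651703783, -0.38273274958641373], [0.3838278282036661, -0.35881758773646355], [0.4054675550866769, -0.33357709398347773]]
```

```bash
cat >> h.py <<'E'
def ori(deg): return (R.from_euler('z',deg,degrees=True)*R.from_euler('x',180,degrees=True)).as_quat()
def st(): print("t",round(manip.current_clock(),2),"tcp",np.round(manip.current_tool_pos(),4),"F",np.round(manip.current_force(),2),"M",np.round(manip.current_wrist_torque(),2),"gap",round(manip.current_finger_gap(),4),"g",np.round(manip.current_gripper_force(),1),"yaw",np.round((R.from_quat(manip.current_tcp_rot())*R.from_euler('x',180,degrees=True)).as_euler('zyx',degrees=True),2),flush=True)
JIG=np.array([.570,-.3223]);JY=-8.3
E
python3 - <<'E'
from h import *
T=lambda u,v:((u+.5)/4.6-.5+205,(v+.5)/4.6-.5+150)
j=np.array([np.cos(np.radians(JY)),np.sin(np.radians(JY))])
print("via back edge",onplane("top",T(275.5,54),.013)[:2]-.041*j, "via pocket", [onplane("top",T(*p),.013)[:2] for p in((218,95),(312,102))])
s=[.390,-.2535]
for p,o in((s+[.15],17),(s+[.019],17),([*JIG,.12],JY),([*JIG,.031],JY)): print(manip.solve_ik(p,ori(o)))
manip.move_pose(s+[.13],ori(17)); st()
manip.servo_line(s+[.019],vel=.08); st()
effector.close(f_grip=35); st()
manip.servo_line(s+[.09],vel=.08); st()
manip.move_pose([*JIG,.105],ori(JY)); st()
for n in("scene","top"): cv2.imwrite(f"pics/{n}1.png",viewer.get_image(n)[:,:,::-1])
a=cv2.imread("pics/top1.png");b=cv2.imread("pics/scene1.png")
C=np.hstack([cv2.resize(b[120:280,190:330],None,fx=3,fy=3,interpolation=2),cv2.resize(a[120:280,210:310],None,fx=3,fy=3,interpolation=2)]);cv2.imwrite("pics/c1.png",C)
E
```

```text
via back edge [ 0.56996101 -0.32233799] via pocket [array([ 0.59040365, -0.30084033]), array([ 0.5873938 , -0.34605298])]
[ 1.02785923  0.29407721 -0.58295962  2.06771951  0.21635959  0.83796932
 -0.95519805]
[ 0.89500078  0.52659674 -0.44590599  2.13696374  0.41922241  0.56155777
 -1.13167004]
[ 0.73901715  0.61558893 -0.37398278  1.62418291  0.26202251  0.95166648
 -1.44111552]
[ 0.70485519  0.72770645 -0.32572526  1.6603497   0.30029988  0.8031563
 -1.46967182]
t 1.48 tcp [ 0.3903 -0.2549  0.1304] F [-0.23 -0.34  0.2 ] M [ 0.01  0.01 -0.02] gap 0.0917 g 0.0 yaw [16.92 -0.05 -0.06]
t 3.02 tcp [ 0.3904 -0.2537  0.0194] F [ 0.02 -0.05 -0.16] M [ 0.01  0.01 -0.  ] gap 0.0916 g 0.0 yaw [17.   -0.04 -0.03]
t 3.88 tcp [ 0.39   -0.2535  0.019 ] F [ 0.91 -0.77 -0.74] M [ 0.09 -0.02 -0.  ] gap 0.0399 g 34.9 yaw [17. -0.  0.]
t 4.91 tcp [ 0.3895 -0.2533  0.0896] F [-0.04  0.17 -3.47] M [0.02 0.08 0.02] gap 0.0399 g 34.9 yaw [16.99  0.04  0.03]
t 5.7 tcp [ 0.5686 -0.3214  0.1034] F [-0.52 -1.23 -3.19] M [ 0.03  0.12 -0.06] gap 0.0399 g 34.9 yaw [-8.22  0.18  0.09]
```

View pics/c1.png

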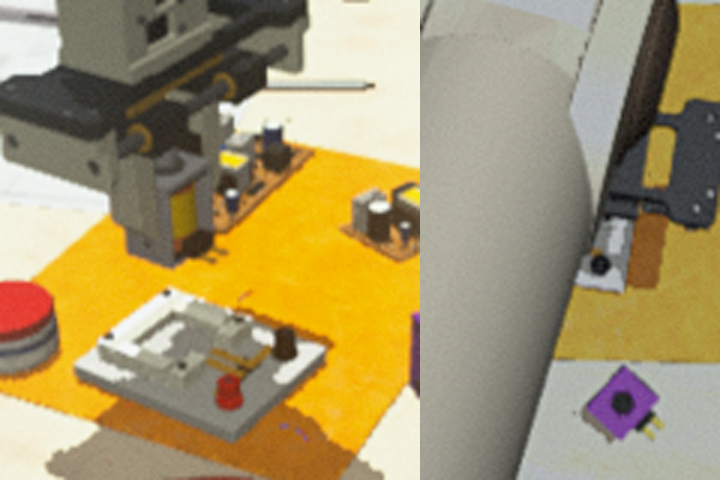

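The solenoid is held upright above the jig, terminals toward the notch. To check its position within the grip, I'll overlay predicted corner points on the scene view.

```bash
python3 - <<'E'
from h import *
b=cv2.imread("pics/scene1.png")
c=np.array([.5686,-.3214,.1034-.019]);Rz=R.from_euler('z',-8.2,degrees=True).as_matrix()
P=np.array([[-.017,.02,0],[.017,.02,0],[-.017,-.02,0],[-.017,.02,.052],[-.017,-.02,.052],[-.0255,.009,.0135],[-.0255,-.009,.0135],[-.0255,.009,.0035],[-.0255,-.009,.0035]])@Rz.T+c
P2=np.array([.570,-.3223,.001])+np.array([[-.0185,.0215,.024],[.0185,.0215,.024],[.0185,-.0215,.024],[-.0185,-.0215,.024],[-.077,.048,.012],[-.077,-.048,.012],[.041,.048,.012],[.041,-.048,.012]])@R.from_euler('z',JY,degrees=True).as_matrix().T
s=6;x0,y0=205,165
C=cv2.resize(b[y0:y0+98,x0:x0+105],None,fx=s,fy=s,interpolation=2)
for p in np.vstack([proj("scene",P)]+[proj("scene",P2)]):
    q=(p+.5-[x0,y0])*s; cv2.drawMarker(C,tuple(int(v) for v in q),(0,255,0),1,9,1)
cv2.imwrite("pics/c2.png",C)
E
```

```text
(no output)
```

View pics/c2.png

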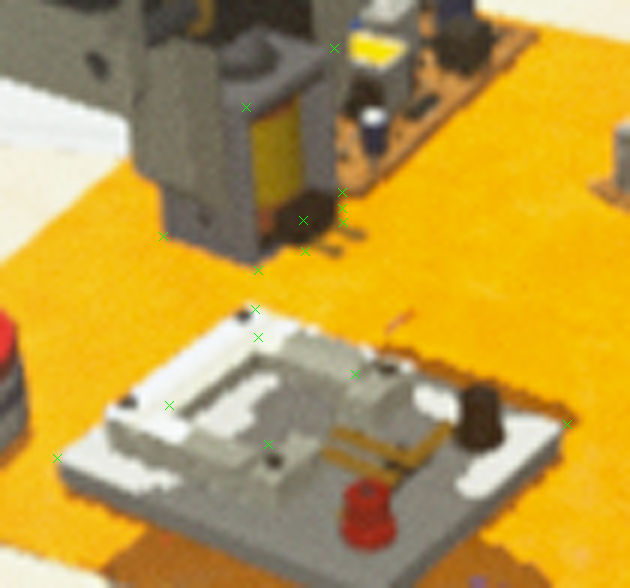

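The jig marks and the held solenoid's marks agree with the picture to about 1 px (about 1.5 mm). I'll lower under force watch.

```bash
python3 - <<'E'
from h import *
manip.servo_line([*JIG,.050],ori(JY),vel=.06); manip.sleep(.2); st()
z=.050
F0=manip.current_force()
while z>.029:
    z-=.0015; manip.servo_line([*JIG,z],ori(JY),vel=.03)
    F=manip.current_force()-F0; print(round(z,4),np.round(manip.current_tool_pos(),4),np.round(F,1),np.round(manip.current_wrist_torque(),2))
    if F[2]>6 or np.hypot(*F[:2])>10: break
manip.sleep(.2); st()
E
```

```text
t 7.07 tcp [ 0.5703 -0.3225  0.0505] F [-0.94 -0.07 -2.78] M [0.04 0.02 0.04] gap 0.04 g 34.9 yaw [-8.3  -0.04 -0.03]
0.0485 [ 0.5699 -0.3223  0.0484] [ 0.5  0.3 -0.5] [ 0.03  0.03 -0.01]
0.047 [ 0.5699 -0.3222  0.0468] [ 1.2  0.4 -0.3] [ 0.02  0.1  -0.02]
0.0455 [ 0.5699 -0.3222  0.0453] [ 1.8 -0.  -1. ] [0.06 0.03 0.01]
0.044 [ 0.5699 -0.3222  0.0438] [ 0.6  0.1 -0.7] [-0.    0.03  0.03]
0.0425 [ 0.5699 -0.3223  0.0424] [1.3 0.1 0. ] [-0.01  0.05 -0.04]
0.041 [ 0.5699 -0.3222  0.0408] [ 0.7 -0.6 -0.8] [0.08 0.01 0.01]
0.0395 [ 0.5699 -0.3223  0.0394] [ 1.1  0.4 -0.1] [ 0.06  0.02 -0.  ]
0.038 [ 0.5699 -0.3222  0.0378] [ 1.   0.8 -0.4] [ 0.04  0.03 -0.03]
0.0365 [ 0.5699 -0.3222  0.0364] [ 1.2  0.  -0.7] [ 0.07  0.01 -0.04]
0.035 [ 0.5699 -0.3222  0.0348] [ 0.4  0.5 -0.5] [ 0.07  0.01 -0.06]
0.0335 [ 0.5699 -0.3223  0.0333] [ 0.7  0.3 -0.5] [ 0.02 -0.01 -0.  ]
0.032 [ 0.5704 -0.3225  0.0327] [-0.3  1.6  6.1] [0.23 0.35 0.08]
t 10.27 tcp [ 0.5704 -0.3225  0.0327] F [-1.22  1.11  5.75] M [ 0.28  0.47 -0.  ] gap 0.0401 g 34.9 yaw [-8.3  -0.04 -0.03]
```

Contact at the expected seat height with no side force. Releasing and checking.

```bash
python3 - <<'E'
from h import *
effector.open_jaws(); st()
manip.servo_line([*JIG,.18],ori(JY),vel=.1); manip.sleep(.1); st()
for n in("scene","top"): cv2.imwrite(f"pics/{n}2.png",viewer.get_image(n)[:,:,::-1])
b=cv2.imread("pics/scene2.png")
u=.0137
def L(P): return np.array([*JIG,u])+np.atleast_2d(P)@R.from_euler('z',JY,degrees=True).as_matrix().T
s=6;x0,y0=205,165
C=cv2.resize(b[y0:y0+98,x0:x0+105],None,fx=s,fy=s,interpolation=2)
for p in proj("scene",L([[-.017,.02,.052],[-.017,-.02,.052],[.017,.02,.052],[.017,-.02,.052],[0,0,.077],[-.0255,.009,.0135],[-.0255,-.009,.0135]])):
    q=(p+.5-[x0,y0])*s; cv2.drawMarker(C,tuple(int(v) for v in q),(0,255,0),1,9,1)
cv2.imwrite("pics/c3.png",C)
E
```

```text
t 11.23 tcp [ 0.57   -0.3223  0.032 ] F [ 0.8  -0.86 -0.52] M [ 0.07  0.05 -0.02] gap 0.0915 g 0.0 yaw [-8.3  0.  -0. ]
t 12.97 tcp [ 0.5696 -0.3221  0.1793] F [-0.69  0.42  0.03] M [0.01 0.05 0.01] gap 0.0921 g 0.0 yaw [-8.3   0.06  0.04]
```

View pics/c3.png

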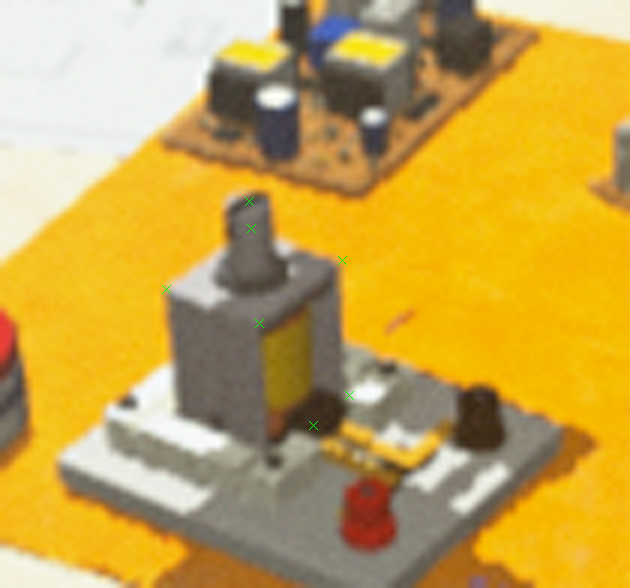

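The solenoid is upright in the nest with its block in the notch. Its top corners are at (167,290), (262,332) and (338,263), and the head is at (248,203), all within about 1.5 px of the prediction. Next I'll grip the plunger.

```bash
python3 - <<'E'
from h import *
manip.servo_line([*JIG,.095],ori(JY),vel=.1)
manip.servo_line([*JIG,.0720],ori(JY),vel=.04); manip.sleep(.3); st(); F0=manip.current_force()
effector.close(f_grip=15); manip.sleep(.2); st()
z=.0720
for i in range(8):
    z+=.001; manip.servo_line([*JIG,z],ori(JY),vel=.02); manip.sleep(.15)
    F=np.mean([manip.current_force() for _ in range(1)],0)-F0
    print(round(z,4),np.round(manip.current_tool_pos(),4),np.round(F,1),np.round(manip.current_wrist_torque(),2))
    if np.linalg.norm(F)>6: break
st()
E
```

```text
t 15.09 tcp [ 0.5701 -0.3224  0.0723] F [-0.03 -0.31  1.2 ] M [0.1  0.08 0.03] gap 0.0916 g 0.0 yaw [-8.3  -0.02 -0.01]
t 16.48 tcp [ 0.57   -0.3223  0.072 ] F [ 0.   -0.15  0.09] M [-0.03 -0.   -0.  ] gap 0.0134 g 15.0 yaw [-8.3  0.  -0. ]
0.073 [ 0.5699 -0.3222  0.0729] [-0.3 -0.2 -1.7] [0.03 0.02 0.  ]
0.074 [ 0.57   -0.3223  0.074 ] [ 0.7  0.4 -2. ] [0.06 0.04 0.  ]
0.075 [ 0.57   -0.3223  0.075 ] [-0.3 -0.3 -2. ] [0.07 0.03 0.03]
0.076 [ 0.57   -0.3223  0.076 ] [ 0.6  0.2 -2.5] [ 0.05  0.03 -0.04]
0.077 [ 0.57   -0.3223  0.077 ] [-0.6  0.5 -1.7] [0.06 0.03 0.04]
0.078 [ 0.57   -0.3223  0.078 ] [-0.1  0.  -2.5] [0.05 0.03 0.03]
0.079 [ 0.57   -0.3223  0.079 ] [-0.2  0.1 -1.7] [0.08 0.   0.03]
0.08 [ 0.57   -0.3223  0.08  ] [-0.8  0.3 -3. ] [0.05 0.05 0.05]
t 19.68 tcp [ 0.57   -0.3223  0.08  ] F [-0.85 -0.04 -1.75] M [0.05 0.05 0.05] gap 0.0135 g 15.0 yaw [-8.3  0.  -0. ]
```

```bash
python3 - <<'E'
from h import *
manip.servo_line([*JIG,.0880],ori(JY),vel=.01); manip.sleep(.3)
f=[]
for _ in range(8): manip.sleep(.05); f.append(manip.current_force())
print(np.mean(f,0)); st()
b=viewer.get_image("scene")[:,:,::-1]; cv2.imwrite("pics/scene3.png",b)
s=6;x0,y0=205,165
C=cv2.resize(b[y0:y0+98,x0:x0+105],None,fx=s,fy=s,interpolation=2)
cv2.imwrite("pics/c4.png",C)
E
```

```text
[ 0.12502865 -0.33494647 -0.88655175]
t 21.33 tcp [ 0.57   -0.3223  0.088 ] F [-0.25 -0.59 -1.49] M [ 0.04  0.03 -0.02] gap 0.0132 g 15.0 yaw [-8.3  0.  -0. ]
```

View pics/c4.png

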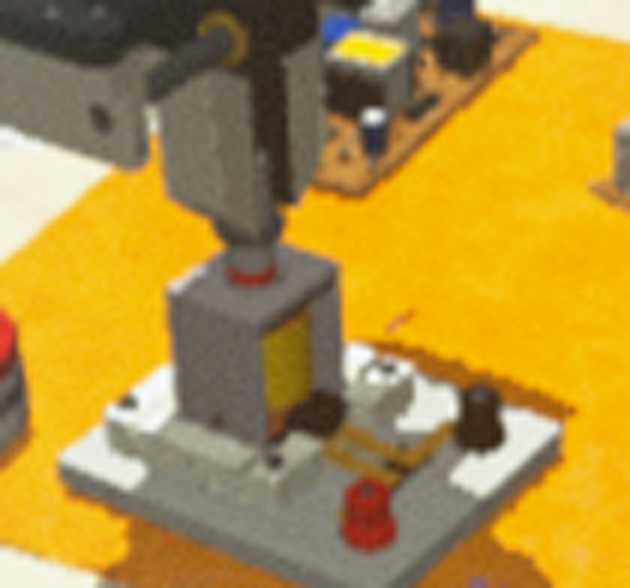

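The red ring is just clear of the frame at about (250,275), and the solenoid's corners haven't moved since seating. The load is 0.9 N, which is the plunger's weight alone, so I'm handing in.

```bash
python3 -c "
from bench import manip
print(manip.hand_in())"
```

```text
the job is handed in; nothing more can be done
None
```

I seated the solenoid in the jig, let go of it, and handed the job in at about 21 s with the plunger held 16 mm up, its red ring just clear of the frame.

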